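# Push a row of sensor modules home in the test dock

## Robot

A 6-joint arm with a two-finger parallel gripper is mounted at the origin on the work surface. World frame = base frame: x ahead of the robot, y to its left, z up, the work surface at z = 0. Lengths are in mm, angles in rad, forces in N, time in s.
With the tool pointing down it reaches from about 300 to 750 mm from the base axis. Payload 8.5 kg.
Tool frame: the origin (TCP) lies on the centre line of the jaws, within the pads' length; the fingertips stand 19 mm ahead of it and the grasp point (between the pads) is the TCP; z points along the fingers, y is the line along which they close (so a half turn about z gives the same grasp; the last joint's range is limited). The gripper opens to 85 mm and grips with 20 to 120 N. Pads are 22 mm wide; open, the fingers measure 114 mm over their backs; the gripper's body (76 mm by 85 mm) begins 54 mm behind the grasp point. The pads swing forward as they close: fully open they stand 13 mm farther back than shut.
Start: joints at [1.013, 0.381, 1.297, -0, 1.464, -0.215], TCP at [184.86, 517.984, 250.322] pointing down, gripper open.
Joint ranges: [-3.11, 3.11], [-0.89, 2.33], [0.22, 2.48], [-1.42, 4.56], [0.17, 2.85], [-2.88, 2.88]. Speed limits (rad/s): [2.39, 2.39, 3.14, 3.14, 3.14, 3.14].

## Interface

Orientations are given as a rotation vector (axis times angle).
In Python, from workcell import bot, optics gives the robot as it stands.
- The arm moves only by the tool play_rows, never from a script. Its argument "targets" is a list of rows, each an object with "offset": the shift along the world's x, y, z in m, a list of three; "turn": the turn about the world's z in degrees. In form: [{"offset": [tx, ty, tz], "turn": turn}, ...]. A call has exactly 10 rows; each row is the pose to reach, as a shift and turn from the pose commanded when the call began; what a row does not reach only later rows make up. A row lasts 1/10 s, in which the tool goes at most 50 mm and 8.59 degrees, less where a joint would pass 70% of its speed; a pose out of reach is approached as far as the arm can. A call with a gripper value outside its range is refused whole. "hand" is the finger opening in m, from 0 to 0.0854, set as the call begins (left out, the last holds). The fingers move at their own pace and stop on an object; "force" is the grip in N (left out, the last holds). Time passes only in rows, so rows that repeat a pose let the fingers close, or fill a call up. It gives the time, the measured TCP pose, the force, the opening and the grip force at its end, in the units of the state.
- bot.sense(): the state, without advancing time (a new reading comes with each control period).
- optics.capture(name): name is "side" or "top"; returns a dict with "image" (420x560x3 uint8, blue, green, red), "fx", "fy", "cx", "cy" (pixels), "R" (3x3) and "t" (3): a world point X has camera coordinates R X + t. Camera axes: x right, y down, z forward; pixel columns grow to the right and rows downward; lengths in mm; the calibration is good to about 2 mm. A picture is of the moment at which its call begins. There is no depth.
- bot.close_job(): hands the job in; it is judged then, once.
Trained networks look in the newest picture that a camera, given by its name, has taken for a name from the list of things; names that differ only in an ending like _2 or _b are one class to them, and where a whole thing is asked for, a point or a joint stands for the part that bears it (a point fixed in the world has none). Each returns a list of dicts, best first, with "confidence" (0 to 1); they miss things now and then, are a little off and sometimes report something else, mostly with a low value. They report only what shows in the picture. A call takes as long as a camera call. They do not tell look-alikes from the thing itself.
- optics.trace(camera, label): "mask" (420x560 bool, what is visible of it) and "bbox" ([centre column, centre row, width, height] in pixels, round what is visible of it).
- optics.landmark_of(camera, label): "uv" ([column, row] in pixels: a listed point, or the origin of a listed thing).
The state is a dict: "t": time; "q": joint angles; "joint_velocities": joint speeds; "joint_efforts": joint torques, N m; "tcp_pos": TCP position; "orientation": TCP orientation; "ft_force": force on the tool from outside, world axes, zero at the start; "wrist_torque": the same for the moment, N m; "gripper_width": finger opening in mm; "gripper_force": force on a finger pad.
Only numpy, scipy, OpenCV 4.12 (cv2) and the standard library are available. Lean on these libraries where they do the work, as an engineer would, in place of code of your own. Each camera call takes 0.05 s, during which the arm holds its last target. There are 200 camera calls.

## Task

Fetch the grey module that stands apart and stand it behind the other three, close the four up into one straight row in front of the aluminium test dock, then push the row as one block into the dock, with no module turning out of line or coming away from the others. Keep pushing gently until the first module comes up firmly against the stop hidden under the dock's cover - feel for it with some 5 to 10 N beyond what it takes to slide the row, and never press it with more than 25 N - then leave the row closed up against the stop, and do not disturb the other things on the bench.

Things in the scene. Friction and masses are not known exactly. Their poses are not given: they have to be found in the camera images.
- dock: Fixed aluminium test dock: a straight lane between two upright 10 mm walls, without a floor (modules slide on the bench itself). Origin on the bench at the middle of the lane's mouth; x axis points into the lane (direction of the push), y across it, z up. A grey box 85 mm high closes the far end at x = 190 mm.
- lane_start (a point): Middle of the lane, on the bench, 20 mm inside the mouth. The mouth narrows from 68 mm wide at the dock's x = 0 to 46 mm here; from here on the lane is 46 mm wide. Walls are 30 mm high up to x = 62 mm, then 46 mm.
- cover_edge (a point): Middle of the near edge of the steel cover's top (dock x = 62 mm, 51 mm up; underside 46 mm up), which roofs the lane from here on. Under it a rigid stop is clamped across the lane, its front face anywhere from dock x = 98 to 122 mm: hidden, to be felt. The closed row is 128 mm long, so at the end the last module's back face is between x = -30 and -6 mm and fingers need not enter the lane.
- lead_mid (a point): First module of the row, nearest to the dock: light grey plastic box, 32 mm long (its x axis, along the row) x 40 mm wide (y) x 40 mm high, about 150 g, four brass dots on a black strip on top; its two halves are alike. The point is its centre, 20 mm up. It starts about 53 mm before the dock's mouth.
- second_mid (a point): Second module, behind the first (away from the dock): light grey plastic box, 32 mm long (its x axis, along the row) x 40 mm wide (y) x 40 mm high, about 150 g, four brass dots on a black strip on top; its two halves are alike. The point is its centre, 20 mm up. The three modules of the row start with gaps of about 4 to 16 mm, up to 3 mm off the dock's centre line and turned up to 0.08 rad.
- third_mid (a point): Third module, behind the second: light grey plastic box, 32 mm long (its x axis, along the row) x 40 mm wide (y) x 40 mm high, about 150 g, four brass dots on a black strip on top; its two halves are alike. The point is its centre, 20 mm up. 
- spare_mid (a point): The module that stands apart on the bench, to become the last of the row: light grey plastic box, 32 mm long (its x axis, along the row) x 40 mm wide (y) x 40 mm high, about 150 g, four brass dots on a black strip on top; its two halves are alike. The point is its centre, 20 mm up. Sliding friction of modules on the bench is around 0.5 to 1 times their weight, so the closed row of four slides with roughly 3 to 7 N before it meets anything.
- beaker: Bystander: open glass beaker, 68 mm across, 85 mm high, beyond the row. Origin under its centre.
- weight: Bystander: brass knobbed weight, 32 mm across, 48 mm high, on the robot's side of the row. Origin under its centre.
- screwdriver: Bystander: screwdriver, 180 mm long, lying along its x axis. Origin under its middle.
- flask: Bystander: white bottle, 52 mm across, 110 mm high. Origin under its centre.
- dish: Bystander: white dish, 84 mm across, 16 mm high. Origin under its centre.
- meter: Bystander: black hand meter, 130 x 70 x 30 mm, lying flat. Origin under its centre.
Things that resemble listed ones, but are neither listed nor needed, are in the scene too. What is shaped like the part that bears spare_mid but turquoise is not meant. What is shaped like the part that bears lead_mid but green is not meant.

How it is judged:
By the outcome, as a careful person would: the job done as asked, in the order asked, and still so for the second after the job is handed in, with the robot touching nothing.
It also fails if it takes over 72 s, if anything falls off the work surface, if the arm or the gripper's body presses on something with over 40 N, if the wrist force passes 120 N, or if a joint passes its speed limit or range.

## Working session

There is one attempt and no reset: what is moved stays moved. The work goes in short steps, Python scripts to look and compute and a tool call to move; the robot and the scene stay as the last step left them, time stands still between calls to the robot, and variables do not carry over. Pictures are saved under pics/ and viewed, at most 10 in all, crops included, and the job is handed in when it is done.

Besides the shell and the picture viewer there is one more tool, called after "Emit:" as a command line: name --argument value ..., lists and objects as JSON in quotes. play_rows: Moves the arm, as the interface text tells. Its arguments: {"type":"object","properties":{"targets":{"type":"array","items":{"type":"object","properties":{"offset":{"type":"array","items":{"type":"number"}},"turn":{"type":"number"}}}},"hand":{"type":"number"},"force":{"type":"number"}},"required":["targets"]}

```bash
ls; mkdir -p pics
cat > h.py <<'E'
import numpy as np, cv2
from workcell import bot, optics
C={}
def cap(n,save=None):
    c=optics.capture(n); C[n]=c
    if save: cv2.imwrite('pics/'+save,c['image'])
    return c
def ray(n,uv):
    c=C[n]; R=np.array(c['R']);t=np.array(c['t'])
    d=R.T@np.array([(uv[0]-c['cx'])/c['fx'],(uv[1]-c['cy'])/c['fy'],1]); return -R.T@t,d
def atz(n,uv,z):
    o,d=ray(n,uv); return o+d*(z-o[2])/d[2]
def proj(n,X):
    c=C[n]; p=np.array(c['R'])@np.array(X,float)+np.array(c['t']).ravel(); return p[0]/p[2]*c['fx']+c['cx'],p[1]/p[2]*c['fy']+c['cy']
E
python3 - <<'E'
from h import *
np.set_printoptions(precision=1,suppress=True)
for n in('side','top'):
    c=cap(n,n+'0.png'); print(n,ray(n,(280,210)),c['fx'])
    for l,z in dict(dock=0,lane_start=0,cover_edge=51,lead_mid=20,second_mid=20,third_mid=20,spare_mid=20,beaker=0,weight=0,screwdriver=0,flask=0,dish=0,meter=0).items():
        for d in optics.landmark_of(n,l)[:5]:
            print(n,l,round(d['confidence'],2),np.array(d['uv']),atz(n,d['uv'],z))
print(bot.sense())
E
```

```text
pics
side (array([355.7, 875.6, 816.6]), array([ 0.1, -0.8, -0.6])) 400.7809203274034
side dock 0.7 [272.1 213.5] [545.7 -69.8   0. ]
side dock 0.41 [263.5 317.4] [482.9 313.5   0. ]
side lane_start 0.66 [273.7 209.3] [545.2 -91.3  -0. ]
side cover_edge 0.73 [280.8 189.7] [ 532.  -131.8   51. ]
side lead_mid 0.69 [282.4 254.5] [476.3 116.7  20. ]
side lead_mid 0.67 [267.9 218. ] [548.9 -23.   20. ]
side second_mid 0.46 [258.6 227.6] [566.   25.7  20. ]
side second_mid 0.19 [283.2 194.9] [ 526.  -146.8   20. ]
side third_mid 0.51 [251.1 237.1] [577.2  70.1  20. ]
side spare_mid 0.89 [291.8 337. ] [405.7 363.5  20. ]
side spare_mid 0.78 [268.7 313.6] [470.2 314.1  20. ]
side beaker 0.83 [223.3 213.2] [695.2 -34.7  -0. ]
side beaker 0.71 [264.3 223. ] [559.3 -20.1   0. ]
side weight 0.65 [299.7 245.4] [437.8  50.4   0. ]
side weight 0.3 [275.7 210.5] [537.7 -86.9   0. ]
side weight 0.22 [262.7 312.9] [487.8 301.4   0. ]
side screwdriver 0.84 [189.9 247.2] [741.7 131.2  -0. ]
side flask 0.83 [192.2 325.1] [641.7 373.1  -0. ]
side dish 0.88 [336.5 201.9] [ 353.  -177.5    0. ]
side meter 
[... 883 characters left out ...]
 254.1] [439.   34.9   0. ]
top screwdriver 0.96 [215.1 137. ] [749.  150.9   0. ]
top screwdriver 0.48 [128.8 175.6] [648.2 377.5   0. ]
top dish 0.87 [347.  287.1] [ 353.  -186.2    0. ]
top meter 0.97 [440.8 305.2] [ 305.2 -421.5    0. ]
top meter 0.34 [321.6 215.9] [ 535.6 -126.     0. ]
{'t': 1.4, 'q': array([ 1. ,  0.4,  1.3, -0. ,  1.5, -0.2]), 'joint_velocities': array([ 0., -0.,  0.,  0., -0.,  0.]), 'joint_efforts': array([  0. , -44.8, -23.1,  -0. ,   0. ,  -0. ]), 'tcp_pos': array([184.8, 518. , 250.3]), 'orientation': array([ 0.5,  3.1, -0. ]), 'ft_force': array([ 0. , -0.3, -0.7]), 'wrist_torque': array([ 0., -0.,  0.]), 'gripper_force': 0.0, 'gripper_width': 85.41527844143936}
```

```bash
python3 -c "
import cv2
a=cv2.imread('pics/top0.png')[110:310,90:390]; cv2.imwrite('pics/topc.png',cv2.resize(a,(800,533),interpolation=cv2.INTER_CUBIC))
a=cv2.imread('pics/side0.png')[160:370,150:400]; cv2.imwrite('pics/sidec.png',cv2.resize(a,(714,600),interpolation=cv2.INTER_CUBIC))"
```

```text
(no output)
```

View pics/topc.png

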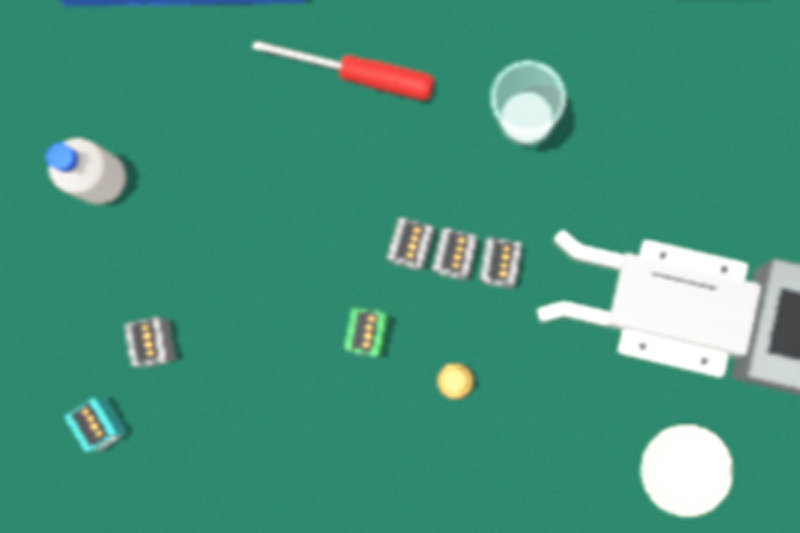

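View pics/sidec.png

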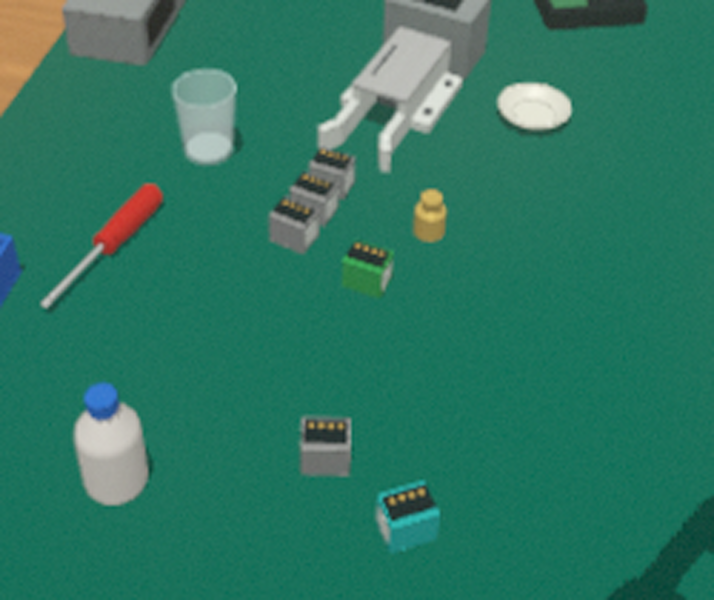

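The top crop shows the grey spare at about (150,341), which is full-image (146,238). The row modules are at crop (410,243), (455,253) and (502,262), and the dock mouth is at about (560,275). The green look-alike at (366,331) and the turquoise one at (94,424) stay put, as does the brass weight at (455,381). Next I'll fit silhouettes of the box and dock models to refine the poses.

```bash
cat >> h.py <<'E'
from scipy.optimize import minimize
def objmask(n):
    im=C[n]['image'].astype(int); b,g,r=im[...,0],im[...,1],im[...,2]
    return (g-r<25).astype(np.uint8)
def hullmask(n,polys,S=4):
    m=np.zeros((420*S,560*S),np.uint8)
    for P in polys:
        q=np.array([proj(n,p) for p in P],np.float32); q=(q+.5)*S-.5
        cv2.fillConvexPoly(m,np.round(cv2.convexHull(q.astype(np.float32))*16).astype(np.int32),1,shift=4)
    return cv2.resize(m.astype(np.float32),(560,420),interpolation=cv2.INTER_AREA)
def T(p,L):
    c,s=np.cos(p[2]),np.sin(p[2]); L=np.array(L,float); return np.c_[p[0]+c*L[:,0]-s*L[:,1],p[1]+s*L[:,0]+c*L[:,1],L[:,2]]
def box(x0,x1,y0,y1,z0,z1): return [(x,y,z) for x in(x0,x1) for y in(y0,y1) for z in(z0,z1)]
BOX=[box(-16,16,-20,20,0,40)]
DOCK=[]
for s in(1,-1):
    DOCK.append([(x,s*(y+w),z) for x,y in((0,34),(20,23)) for w in(0,10) for z in(0,30)])
    DOCK.append(box(20,62,s*23,s*33,0,30))
def fit(p0,parts,region,cams=('top','side'),sc=(6,6,.12)):
    M={n:objmask(n) for n in cams}
    W={n:(hullmask(n,[T(p0,r) for r in region])>.5) for n in cams}
    def cost(p,n): return np.abs(hullmask(n,[T(p,P) for P in parts])-M[n])[W[n]].sum()
    out=[]
    for cs in [(n,) for n in cams]+[tuple(cams)]:
        f=lambda v:sum(cost(np.array(p0)+v*np.array(sc),n) for n in cs)
        best=min((minimize(f,v0,method='Nelder-Mead',options=dict(initial_simplex=np.array(v0)+np.r_[np.zeros((1,3)),np.eye(3)])) for v0 in ([0,0,0],[-.7,-.7,-.7],[.5,-.5,.5])),key=lambda r:r.fun)
        out.append((cs,np.array(p0)+best.x*np.array(sc),best.fun))
    return out
MREG=[box(-22,22,-27,27,0,42)]
DREG=[box(-8,52,-50,50,0,31)]
E
python3 - <<'E'
from h import *
np.set_printoptions(precision=3,suppress=True)
cap('top');cap('side')
Y=-1.36-.43
Y=-1.77
for nm,p in dict(spare=(480,322,-1.5),third=(575,75,Y),second=(568,30,Y),lead=(558,-10,Y)).items():
    for o in fit(p,BOX,MREG): print(nm,*o)
for o in fit((545,-58,Y),DOCK,DREG): print('dock',*o)
E
```

```text
spare ('top',) [483.005 322.863  -1.383] 26.6875
spare ('side',) [480.108 322.225  -1.337] 56.1875
spare ('top', 'side') [480.555 322.397  -1.343] 97.1875
third ('top',) [573.506  73.867  -1.87 ] 19.0625
third ('side',) [570.573  69.287  -1.744] 35.3125
third ('top', 'side') [572.288  73.089  -1.829] 90.375
second ('top',) [562.864  31.596  -1.836] 20.4375
second ('side',) [561.686  36.681  -1.736] 89.5
second ('top', 'side') [562.586  31.588  -1.821] 116.9375
lead ('top',) [553.896 -12.075  -1.774] 23.25
lead ('side',) [554.169  -5.796  -1.88 ] 65.3125
lead ('top', 'side') [554.598 -11.576  -1.768] 105.875
dock ('top',) [542.778 -57.752  -1.82 ] 29.9375
dock ('side',) [540.387 -62.427  -1.811] 79.6875
dock ('top', 'side') [541.453 -59.95   -1.809] 128.5625
```

Run:
```python
from h import *
from scipy.spatial.transform import Rotation as Ro
s=bot.sense(); R=Ro.from_rotvec(s['orientation']).as_matrix()
print(s['t'],s['tcp_pos'],R.round(3)); a=np.degrees(np.arctan2(R[1,1],R[0,1])); print('y axis deg',a)
print('turn for spare', (np.degrees(-1.375)+90-a+90)%180-90,'row',(np.degrees(-1.815)+90-a+90)%180-90)
```

```text
1.5 [184.84391674 517.98235701 250.30973376] [[-0.942  0.336 -0.   ]
 [ 0.336  0.942 -0.   ]
 [ 0.    -0.    -1.   ]]
y axis deg 70.35715809169344
turn for spare -59.13885492218162 row -84.34899790793784
```

Emit:
play_rows --targets '[{"offset": [0.03, -0.02, 0], "turn": -6}, {"offset": [0.06, -0.04, 0], "turn": -13}, {"offset": [0.1, -0.065, -0.01], "turn": -20}, {"offset": [0.14, -0.09, -0.03], "turn": -28}, {"offset": [0.18, -0.115, -0.05], "turn": -36}, {"offset": [0.22, -0.14, -0.075], "turn": -44}, {"offset": [0.255, -0.165, -0.1], "turn": -51}, {"offset": [0.285, -0.185, -0.125], "turn": -57}, {"offset": [0.2975, -0.195, -0.14], "turn": -59.1}, {"offset": [0.2975, -0.195, -0.14], "turn": -59.1}]' --hand 0.085 --force 30

```text
t: 2.5
tcp_pos: [482.9, 321.4, 108.2]
orientation: [-1.995, -2.425, 0.005]
ft_force: [-0.8, -0.0, -0.6]
gripper_width: 84.9
gripper_force: 0.0
```

Emit:
play_rows --targets '[{"offset": [0, 0, -0.015], "turn": 0}, {"offset": [0, 0, -0.035], "turn": 0}, {"offset": [0, 0, -0.055], "turn": 0}, {"offset": [0, 0, -0.072], "turn": 0}, {"offset": [0, 0, -0.082], "turn": 0}, {"offset": [0, 0, -0.085], "turn": 0}, {"offset": [0, 0, -0.085], "turn": 0}, {"offset": [0, 0, -0.085], "turn": 0}, {"offset": [0, 0, -0.085], "turn": 0}, {"offset": [0, 0, -0.085], "turn": 0}]'

```text
t: 3.5
tcp_pos: [482.6, 323.1, 25.9]
orientation: [1.993, 2.428, 0.001]
ft_force: [-0.3, 0.4, 0.9]
gripper_width: 85.1
gripper_force: 0.0
```

Emit:
play_rows --targets '[{"offset": [0, 0, 0], "turn": 0}, {"offset": [0, 0, 0], "turn": 0}, {"offset": [0, 0, 0], "turn": 0}, {"offset": [0, 0, 0], "turn": 0}, {"offset": [0, 0, 0], "turn": 0}, {"offset": [0, 0, 0], "turn": 0}, {"offset": [0, 0, 0], "turn": 0}, {"offset": [0, 0, 0], "turn": 0}, {"offset": [0, 0, 0], "turn": 0}, {"offset": [0, 0, 0], "turn": 0}]' --hand 0.03 --force 30

```text
t: 4.5
tcp_pos: [482.5, 323.0, 25.5]
orientation: [1.993, 2.429, 0.0]
ft_force: [-0.1, -0.8, 3.5]
gripper_width: 39.3
gripper_force: 31.6
```

Emit:
play_rows --targets '[{"offset": [0, 0, 0.012], "turn": 0}, {"offset": [0, 0, 0.03], "turn": 0}, {"offset": [0.006, -0.012, 0.045], "turn": -2}, {"offset": [0.018, -0.036, 0.055], "turn": -5}, {"offset": [0.034, -0.068, 0.06], "turn": -9}, {"offset": [0.052, -0.104, 0.06], "turn": -14}, {"offset": [0.07, -0.14, 0.06], "turn": -19}, {"offset": [0.086, -0.172, 0.06], "turn": -23}, {"offset": [0.098, -0.196, 0.06], "turn": -25.2}, {"offset": [0.104, -0.207, 0.06], "turn": -25.2}]'

```text
t: 5.5
tcp_pos: [587.1, 113.9, 85.6]
orientation: [2.477, 1.932, -0.0]
ft_force: [-0.1, 0.6, -1.5]
gripper_width: 39.6
gripper_force: 31.0
```

Run:
```python
from h import *
cap('top','top1.png');s=bot.sense();print(s['tcp_pos'],s['ft_force'],s['gripper_width'],s['orientation'])
a=C['top']['image'][150:260,190:340]; cv2.imwrite('pics/c1.png',cv2.resize(a,(750,550),interpolation=cv2.INTER_CUBIC))
```

```text
[587.57539842 113.46075553  85.49885051] [ 0.64667168 -1.98206076 -2.40006376] 39.776958945164296 [2.47556296e+00 1.93307238e+00 1.79360630e-04]
```

View pics/c1.png

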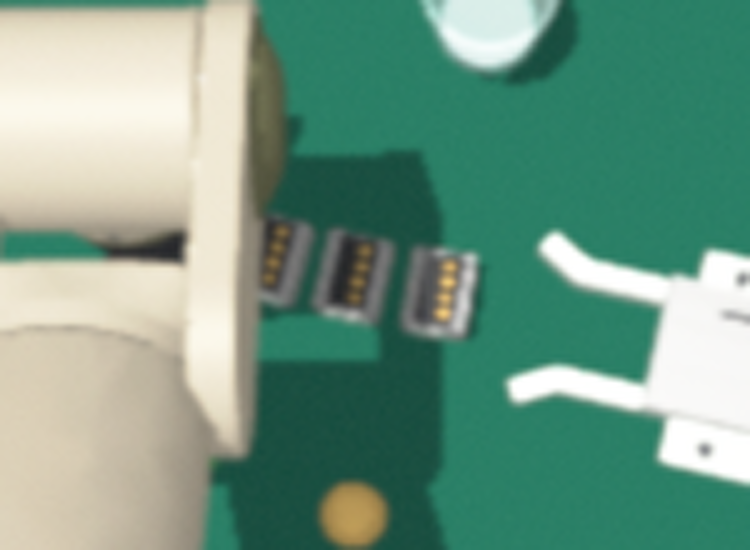

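The arm hides the spare, but the row and the dock are undisturbed. The row modules sit at crop (285,260), (355,275) and (440,293). I'm setting the spare down behind the row.

Emit:
play_rows --targets '[{"offset": [0, 0, -0.01], "turn": 0}, {"offset": [0, 0, -0.025], "turn": 0}, {"offset": [0, 0, -0.04], "turn": 0}, {"offset": [0, 0, -0.05], "turn": 0}, {"offset": [0, 0, -0.056], "turn": 0}, {"offset": [0, 0, -0.059], "turn": 0}, {"offset": [0, 0, -0.06], "turn": 0}, {"offset": [0, 0, -0.06], "turn": 0}, {"offset": [0, 0, -0.06], "turn": 0}, {"offset": [0, 0, -0.06], "turn": 0}]'

```text
t: 6.55
tcp_pos: [586.6, 115.9, 25.6]
orientation: [2.474, 1.935, 0.001]
ft_force: [0.2, 0.5, -1.8]
gripper_width: 39.8
gripper_force: 31.1
```

Emit:
play_rows --targets '[{"offset": [0, 0, 0], "turn": 0}, {"offset": [0, 0, 0], "turn": 0}, {"offset": [0, 0, 0], "turn": 0}, {"offset": [0, 0, 0], "turn": 0}, {"offset": [-0.004, -0.016, 0], "turn": 0}, {"offset": [-0.0105, -0.042, 0], "turn": 0}, {"offset": [-0.0175, -0.07, 0], "turn": 0}, {"offset": [-0.0245, -0.098, 0], "turn": 0}, {"offset": [-0.0295, -0.118, 0], "turn": 0}, {"offset": [-0.032, -0.128, 0], "turn": 0}]' --hand 0.07

```text
t: 7.55
tcp_pos: [553.8, -14.2, 25.4]
orientation: [2.477, 1.933, -0.0]
ft_force: [-0.7, 0.1, -0.9]
gripper_width: 70.2
gripper_force: 0.0
```

Emit:
play_rows --targets '[{"offset": [0, 0, 0], "turn": 0}, {"offset": [0, 0, 0], "turn": 0}, {"offset": [0, 0, 0], "turn": 0}, {"offset": [0, 0, 0], "turn": 0}, {"offset": [0, 0, 0], "turn": 0}, {"offset": [0, 0, 0], "turn": 0}, {"offset": [0, 0, 0], "turn": 0}, {"offset": [0, 0, 0], "turn": 0}, {"offset": [0, 0, 0], "turn": 0}, {"offset": [0, 0, 0], "turn": 0}]' --hand 0.03 --force 25

```text
t: 8.55
tcp_pos: [554.6, -11.5, 25.5]
orientation: [-2.474, -1.936, -0.001]
ft_force: [0.0, 1.9, 5.1]
gripper_width: 40.1
gripper_force: 25.0
```

Emit:
play_rows --targets '[{"offset": [0, 0, 0], "turn": 0}, {"offset": [0, 0, 0], "turn": 0}, {"offset": [0, 0, 0], "turn": 0}, {"offset": [0, 0, 0], "turn": 0}, {"offset": [0.002, 0.008, 0], "turn": 0}, {"offset": [0.005, 0.02, 0], "turn": 0}, {"offset": [0.008, 0.032, 0], "turn": 0}, {"offset": [0.0108, 0.0433, 0], "turn": 0}, {"offset": [0.0108, 0.0433, 0], "turn": 0}, {"offset": [0.0108, 0.0433, 0], "turn": 0}]' --hand 0.065

```text
t: 9.55
tcp_pos: [565.2, 31.7, 25.3]
orientation: [2.474, 1.937, -0.0]
ft_force: [-0.5, 0.0, -0.3]
gripper_width: 65.4
gripper_force: 0.0
```

Emit:
play_rows --targets '[{"offset": [0, 0, 0], "turn": 0}, {"offset": [0, 0, 0], "turn": 0}, {"offset": [0, 0, 0], "turn": 0}, {"offset": [0, 0, 0], "turn": 0}, {"offset": [0, 0, 0], "turn": 0}, {"offset": [0, 0, 0], "turn": 0}, {"offset": [0, 0, 0], "turn": 0}, {"offset": [0, 0, 0], "turn": 0}, {"offset": [0, 0, 0], "turn": 0}, {"offset": [0, 0, 0], "turn": 0}]' --hand 0.03

```text
t: 10.55
tcp_pos: [565.3, 31.2, 25.4]
orientation: [2.474, 1.935, 0.0]
ft_force: [-0.8, -1.9, 2.3]
gripper_width: 39.7
gripper_force: 26.7
```

Emit:
play_rows --targets '[{"offset": [-0.0005, -0.002, 0], "turn": 0}, {"offset": [-0.001, -0.004, 0], "turn": 0}, {"offset": [-0.0015, -0.006, 0], "turn": 0}, {"offset": [-0.002, -0.008, 0], "turn": 0}, {"offset": [-0.0024, -0.0095, 0], "turn": 0}, {"offset": [-0.0027, -0.011, 0], "turn": 0}, {"offset": [-0.003, -0.012, 0], "turn": 0}, {"offset": [-0.003, -0.0122, 0], "turn": 0}, {"offset": [-0.003, -0.0122, 0], "turn": 0}, {"offset": [-0.003, -0.0122, 0], "turn": 0}]'

```text
t: 11.55
tcp_pos: [562.2, 19.1, 25.4]
orientation: [2.474, 1.935, 0.0]
ft_force: [-0.1, 2.6, 4.2]
gripper_width: 39.7
gripper_force: 26.8
```

Emit:
play_rows --targets '[{"offset": [0, 0, 0], "turn": 0}, {"offset": [0, 0, 0], "turn": 0}, {"offset": [0, 0, 0], "turn": 0}, {"offset": [0, 0, 0], "turn": 0}, {"offset": [0.0025, 0.01, 0], "turn": 0}, {"offset": [0.006, 0.024, 0], "turn": 0}, {"offset": [0.01, 0.04, 0], "turn": 0}, {"offset": [0.0136, 0.0545, 0], "turn": 0}, {"offset": [0.0136, 0.0545, 0], "turn": 0}, {"offset": [0.0136, 0.0545, 0], "turn": 0}]' --hand 0.065

```text
t: 12.55
tcp_pos: [575.7, 74.2, 25.2]
orientation: [2.473, 1.937, -0.0]
ft_force: [0.1, -0.3, 0.5]
gripper_width: 64.7
gripper_force: 0.0
```

Emit:
play_rows --targets '[{"offset": [0, 0, 0], "turn": 0}, {"offset": [0, 0, 0], "turn": 0}, {"offset": [0, 0, 0], "turn": 0}, {"offset": [0, 0, 0], "turn": 0}, {"offset": [0, 0, 0], "turn": 0}, {"offset": [0, 0, 0], "turn": 0}, {"offset": [0, 0, 0], "turn": 0}, {"offset": [0, 0, 0], "turn": 0}, {"offset": [0, 0, 0], "turn": 0}, {"offset": [0, 0, 0], "turn": 0}]' --hand 0.03

```text
t: 13.55
tcp_pos: [575.8, 73.6, 25.4]
orientation: [2.474, 1.935, 0.0]
ft_force: [0.1, -0.7, 0.4]
gripper_width: 39.9
gripper_force: 26.5
```

Emit:
play_rows --targets '[{"offset": [-0.0007, -0.003, 0], "turn": 0}, {"offset": [-0.0015, -0.006, 0], "turn": 0}, {"offset": [-0.0022, -0.009, 0], "turn": 0}, {"offset": [-0.003, -0.012, 0], "turn": 0}, {"offset": [-0.0037, -0.015, 0], "turn": 0}, {"offset": [-0.0045, -0.018, 0], "turn": 0}, {"offset": [-0.0052, -0.021, 0], "turn": 0}, {"offset": [-0.0056, -0.0225, 0], "turn": 0}, {"offset": [-0.0058, -0.0233, 0], "turn": 0}, {"offset": [-0.0058, -0.0233, 0], "turn": 0}]'

```text
t: 14.55
tcp_pos: [570.0, 50.1, 25.4]
orientation: [2.474, 1.935, -0.0]
ft_force: [-0.1, -0.1, 3.3]
gripper_width: 40.1
gripper_force: 26.7
```

Emit:
play_rows --targets '[{"offset": [0, 0, 0], "turn": 0}, {"offset": [0, 0, 0], "turn": 0}, {"offset": [0, 0, 0], "turn": 0}, {"offset": [0, 0, 0], "turn": 0}, {"offset": [0.0025, 0.01, 0], "turn": 0}, {"offset": [0.006, 0.024, 0], "turn": 0}, {"offset": [0.01, 0.04, 0], "turn": 0}, {"offset": [0.0137, 0.055, 0], "turn": 0}, {"offset": [0.0164, 0.0657, 0], "turn": 0}, {"offset": [0.0164, 0.0657, 0], "turn": 0}]' --hand 0.065

```text
t: 15.55
tcp_pos: [586.5, 117.8, 25.2]
orientation: [2.472, 1.938, 0.0]
ft_force: [0.1, -0.4, -0.8]
gripper_width: 65.4
gripper_force: 0.0
```

Emit:
play_rows --targets '[{"offset": [0, 0, 0], "turn": 0}, {"offset": [0, 0, 0], "turn": 0}, {"offset": [0, 0, 0], "turn": 0}, {"offset": [0, 0, 0], "turn": 0}, {"offset": [0, 0, 0], "turn": 0}, {"offset": [0, 0, 0], "turn": 0}, {"offset": [0, 0, 0], "turn": 0}, {"offset": [0, 0, 0], "turn": 0}, {"offset": [0, 0, 0], "turn": 0}, {"offset": [0, 0, 0], "turn": 0}]' --hand 0.03

```text
t: 16.55
tcp_pos: [586.4, 116.0, 25.4]
orientation: [2.474, 1.935, 0.0]
ft_force: [0.1, -1.0, 1.0]
gripper_width: 39.7
gripper_force: 26.2
```

Emit:
play_rows --targets '[{"offset": [-0.001, -0.004, 0], "turn": 0}, {"offset": [-0.002, -0.008, 0], "turn": 0}, {"offset": [-0.003, -0.012, 0], "turn": 0}, {"offset": [-0.004, -0.016, 0], "turn": 0}, {"offset": [-0.005, -0.02, 0], "turn": 0}, {"offset": [-0.006, -0.024, 0], "turn": 0}, {"offset": [-0.007, -0.028, 0], "turn": 0}, {"offset": [-0.0079, -0.0315, 0], "turn": 0}, {"offset": [-0.0085, -0.034, 0], "turn": 0}, {"offset": [-0.0087, -0.035, 0], "turn": 0}]'

```text
t: 17.55
tcp_pos: [577.6, 80.8, 25.4]
orientation: [-2.475, -1.935, -0.0]
ft_force: [0.6, 3.0, 1.8]
gripper_width: 39.5
gripper_force: 26.3
```

Run:
```python
from h import *
cap('side','s2.png');cap('top','t2.png');print(bot.sense()['ft_force'])
a=C['side']['image'][170:270,220:340]; b=C['top']['image'][150:260,220:330]
cv2.imwrite('pics/c2.png',np.hstack([cv2.resize(a,(480,400),interpolation=cv2.INTER_CUBIC),cv2.resize(b,(320,320),interpolation=cv2.INTER_CUBIC)[:320] if 0 else cv2.copyMakeBorder(cv2.resize(b,(320,320),interpolation=cv2.INTER_CUBIC),0,80,0,0,0)]))
```

```text
[-0.04229134  0.08208525  2.55098112]
```

View pics/c2.png

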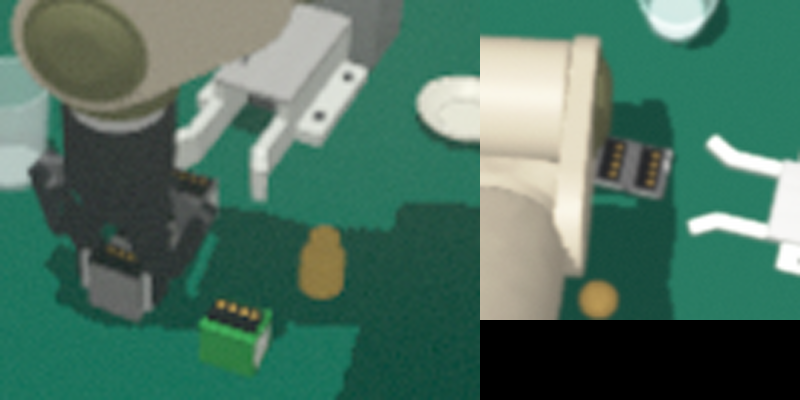

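The second and lead modules are touching in the top view at crop (635,170), and the spare is held at side crop (115,280). I'm pushing on a little, still outside the dock, to close all the gaps.

Emit:
play_rows --targets '[{"offset": [-0.0001, -0.0005, 0], "turn": 0}, {"offset": [-0.0002, -0.001, 0], "turn": 0}, {"offset": [-0.0004, -0.0015, 0], "turn": 0}, {"offset": [-0.0005, -0.002, 0], "turn": 0}, {"offset": [-0.0006, -0.0025, 0], "turn": 0}, {"offset": [-0.0007, -0.003, 0], "turn": 0}, {"offset": [-0.0009, -0.0035, 0], "turn": 0}, {"offset": [-0.001, -0.004, 0], "turn": 0}, {"offset": [-0.0011, -0.0045, 0], "turn": 0}, {"offset": [-0.0012, -0.005, 0], "turn": 0}]'

```text
t: 18.65
tcp_pos: [576.5, 76.0, 25.4]
orientation: [-2.475, -1.935, -0.0]
ft_force: [1.5, 5.2, 3.0]
gripper_width: 39.7
gripper_force: 26.4
```

Emit:
play_rows --targets '[{"offset": [-0.0001, -0.0005, 0], "turn": 0}, {"offset": [-0.0002, -0.001, 0], "turn": 0}, {"offset": [-0.0004, -0.0015, 0], "turn": 0}, {"offset": [-0.0005, -0.002, 0], "turn": 0}, {"offset": [-0.0006, -0.0025, 0], "turn": 0}, {"offset": [-0.0007, -0.003, 0], "turn": 0}, {"offset": [-0.0009, -0.0035, 0], "turn": 0}, {"offset": [-0.001, -0.004, 0], "turn": 0}, {"offset": [-0.0011, -0.0045, 0], "turn": 0}, {"offset": [-0.0012, -0.005, 0], "turn": 0}]'

```text
t: 19.65
tcp_pos: [575.3, 71.0, 25.4]
orientation: [-2.475, -1.935, -0.0]
ft_force: [1.5, 5.5, 2.7]
gripper_width: 39.7
gripper_force: 26.5
```

Run:
```python
from h import *
np.set_printoptions(precision=3,suppress=True)
cap('top','t3.png')
u=np.array([-.242,-.970]);n=np.array([.970,-.242]);D=np.array([542.8,-57.8])
two=[box(-16,48-32+0,-20,20,0,40)]
L=D-u*(132.8-96)
reg=[box(-14,24,-28,28,0,42)]
o=fit((L[0],L[1],-1.815),BOX,reg,('top',))[0]; print('lead',o,(o[1][:2]-D)@u,(o[1][:2]-D)@n)
o=fit((542.8,-57.8,-1.815),DOCK,[box(0,52,-50,50,0,31)],('top',))[0]; print('dock',o)
a=C['top']['image'][160:260,240:340]; cv2.imwrite('pics/c3.png',cv2.resize(a,(600,600),interpolation=cv2.INTER_CUBIC))
```

```text
lead (('top',), array([551.133, -21.641,  -1.859]), np.float64(10.75)) -37.09046016415709 -0.6670897968021965
dock (('top',), array([542.546, -57.619,  -1.819]), np.float64(25.3125))
```

View pics/c3.png

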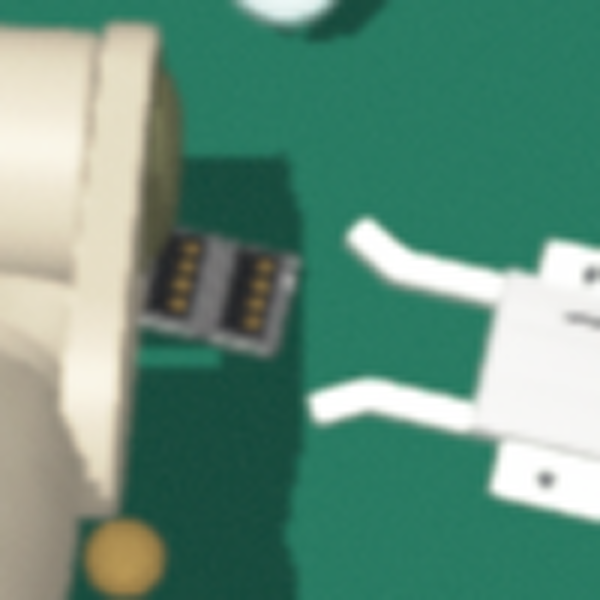

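The lead module is closed up and centred at crop (258,300), and the lane mouth runs from (330,410) to (365,235). I'm pushing the row in as a block with the last module held.

Emit:
play_rows --targets '[{"offset": [-0.0005, -0.0019, 0], "turn": 0}, {"offset": [-0.001, -0.0039, 0], "turn": 0}, {"offset": [-0.0015, -0.0058, 0], "turn": 0}, {"offset": [-0.0019, -0.0078, 0], "turn": 0}, {"offset": [-0.0024, -0.0097, 0], "turn": 0}, {"offset": [-0.0029, -0.0116, 0], "turn": 0}, {"offset": [-0.0034, -0.0136, 0], "turn": 0}, {"offset": [-0.0039, -0.0155, 0], "turn": 0}, {"offset": [-0.0044, -0.0175, 0], "turn": 0}, {"offset": [-0.0048, -0.0194, 0], "turn": 0}]'

```text
t: 20.7
tcp_pos: [570.4, 51.5, 25.3]
orientation: [-2.475, -1.935, -0.0]
ft_force: [0.1, 4.4, 3.1]
gripper_width: 39.4
gripper_force: 26.5
```

Emit:
play_rows --targets '[{"offset": [-0.0005, -0.0019, 0], "turn": 0}, {"offset": [-0.001, -0.0039, 0], "turn": 0}, {"offset": [-0.0015, -0.0058, 0], "turn": 0}, {"offset": [-0.0019, -0.0078, 0], "turn": 0}, {"offset": [-0.0024, -0.0097, 0], "turn": 0}, {"offset": [-0.0029, -0.0116, 0], "turn": 0}, {"offset": [-0.0034, -0.0136, 0], "turn": 0}, {"offset": [-0.0039, -0.0155, 0], "turn": 0}, {"offset": [-0.0044, -0.0175, 0], "turn": 0}, {"offset": [-0.0048, -0.0194, 0], "turn": 0}]'

```text
t: 21.7
tcp_pos: [565.6, 32.1, 25.4]
orientation: [-2.475, -1.935, -0.0]
ft_force: [1.6, 5.5, 2.7]
gripper_width: 39.6
gripper_force: 26.6
```

Emit:
play_rows --targets '[{"offset": [-0.0005, -0.0019, 0], "turn": 0}, {"offset": [-0.001, -0.0039, 0], "turn": 0}, {"offset": [-0.0015, -0.0058, 0], "turn": 0}, {"offset": [-0.0019, -0.0078, 0], "turn": 0}, {"offset": [-0.0024, -0.0097, 0], "turn": 0}, {"offset": [-0.0029, -0.0116, 0], "turn": 0}, {"offset": [-0.0034, -0.0136, 0], "turn": 0}, {"offset": [-0.0039, -0.0155, 0], "turn": 0}, {"offset": [-0.0044, -0.0175, 0], "turn": 0}, {"offset": [-0.0048, -0.0194, 0], "turn": 0}]'

```text
t: 22.7
tcp_pos: [560.7, 12.8, 25.4]
orientation: [-2.474, -1.935, 0.0]
ft_force: [1.1, 5.5, 3.5]
gripper_width: 39.5
gripper_force: 26.6
```

Emit:
play_rows --targets '[{"offset": [-0.0005, -0.0019, 0], "turn": 0}, {"offset": [-0.001, -0.0039, 0], "turn": 0}, {"offset": [-0.0015, -0.0058, 0], "turn": 0}, {"offset": [-0.0019, -0.0078, 0], "turn": 0}, {"offset": [-0.0024, -0.0097, 0], "turn": 0}, {"offset": [-0.0029, -0.0116, 0], "turn": 0}, {"offset": [-0.0034, -0.0136, 0], "turn": 0}, {"offset": [-0.0039, -0.0155, 0], "turn": 0}, {"offset": [-0.0044, -0.0175, 0], "turn": 0}, {"offset": [-0.0048, -0.0194, 0], "turn": 0}]'

```text
t: 23.7
tcp_pos: [555.9, -6.6, 25.4]
orientation: [-2.474, -1.935, 0.0]
ft_force: [0.5, 4.9, 3.3]
gripper_width: 39.5
gripper_force: 26.6
```

Emit:
play_rows --targets '[{"offset": [-0.0005, -0.0019, 0], "turn": 0}, {"offset": [-0.001, -0.0039, 0], "turn": 0}, {"offset": [-0.0015, -0.0058, 0], "turn": 0}, {"offset": [-0.0019, -0.0078, 0], "turn": 0}, {"offset": [-0.0024, -0.0097, 0], "turn": 0}, {"offset": [-0.0029, -0.0116, 0], "turn": 0}, {"offset": [-0.0034, -0.0136, 0], "turn": 0}, {"offset": [-0.0039, -0.0155, 0], "turn": 0}, {"offset": [-0.0044, -0.0175, 0], "turn": 0}, {"offset": [-0.0048, -0.0194, 0], "turn": 0}]'

```text
t: 24.7
tcp_pos: [551.1, -26.0, 25.4]
orientation: [-2.474, -1.935, 0.0]
ft_force: [0.5, 6.4, 3.5]
gripper_width: 39.6
gripper_force: 26.6
```

Emit:
play_rows --targets '[{"offset": [0, 0, 0], "turn": 0}, {"offset": [0, 0, 0], "turn": 0}, {"offset": [0, 0, 0], "turn": 0}, {"offset": [0, 0, 0], "turn": 0}, {"offset": [0, 0, 0], "turn": 0}, {"offset": [0.002, 0.008, 0], "turn": 0}, {"offset": [0.0045, 0.018, 0], "turn": 0}, {"offset": [0.007, 0.028, 0], "turn": 0}, {"offset": [0.0095, 0.038, 0], "turn": 0}, {"offset": [0.0109, 0.0436, 0], "turn": 0}]' --hand 0.06

```text
t: 25.7
tcp_pos: [562.3, 18.9, 25.3]
orientation: [-2.473, -1.937, -0.0]
ft_force: [-0.2, 0.3, 1.0]
gripper_width: 60.0
gripper_force: 0.0
```

Emit:
play_rows --targets '[{"offset": [0, 0, 0], "turn": 0}, {"offset": [0, 0, 0], "turn": 0}, {"offset": [0, 0, 0], "turn": 0}, {"offset": [0, 0, 0], "turn": 0}, {"offset": [0, 0, 0], "turn": 0}, {"offset": [0, 0, 0], "turn": 0}, {"offset": [0, 0, 0], "turn": 0}, {"offset": [0, 0, 0], "turn": 0}, {"offset": [0, 0, 0], "turn": 0}, {"offset": [0, 0, 0], "turn": 0}]' --hand 0.008

```text
t: 26.7
tcp_pos: [562.2, 17.6, 25.3]
orientation: [2.475, 1.935, 0.0]
ft_force: [0.5, -0.7, 0.9]
gripper_width: 8.3
gripper_force: 0.0
```

Run:
```python
from h import *
cap('side','s4.png');cap('top','t4.png');print(bot.sense()['ft_force'],bot.sense()['tcp_pos'])
a=C['side']['image'][170:270,220:320]; b=C['top']['image'][170:250,250:330]
cv2.imwrite('pics/c4.png',np.hstack([cv2.resize(x,(400,400),interpolation=cv2.INTER_CUBIC) for x in(a,b)]))
```

```text
[ 0.07374746  0.15347756 -0.11502145] [562.17569845  17.60709318  25.32774657]
```

View pics/c4.png

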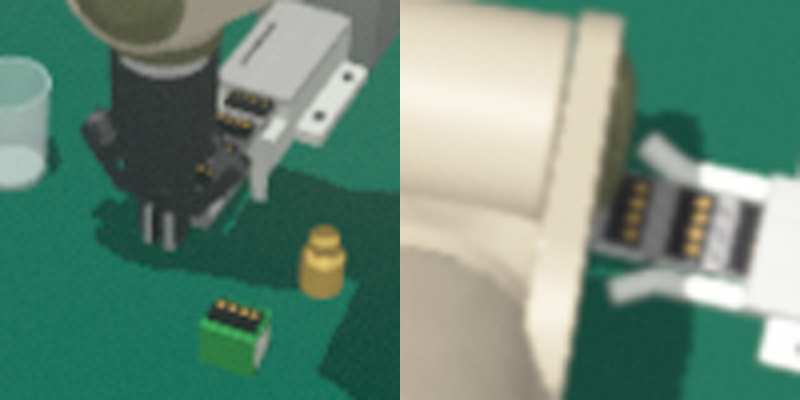

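The row is straight in the lane, with dots at right crop (632,205), (697,215) and (745,222). The jaws are almost closed behind it. I'm now moving up to push on the back face.

Emit:
play_rows --targets '[{"offset": [-0.0012, -0.0049, 0], "turn": 0}, {"offset": [-0.0022, -0.0087, 0], "turn": 0}, {"offset": [-0.0029, -0.0116, 0], "turn": 0}, {"offset": [-0.0036, -0.0145, 0], "turn": 0}, {"offset": [-0.0041, -0.0165, 0], "turn": 0}, {"offset": [-0.0046, -0.0184, 0], "turn": 0}, {"offset": [-0.005, -0.0204, 0], "turn": 0}, {"offset": [-0.0056, -0.0223, 0], "turn": 0}, {"offset": [-0.006, -0.0243, 0], "turn": 0}, {"offset": [-0.006, -0.0243, 0], "turn": 0}]'

```text
t: 27.8
tcp_pos: [556.1, -6.8, 25.3]
orientation: [-2.475, -1.935, 0.0]
ft_force: [0.1, 1.2, 0.2]
gripper_width: 7.4
gripper_force: 0.9
```

Run:
```python
from h import *
for i in range(3):
    s=bot.sense();print(s['t'],s['tcp_pos'],s['ft_force'],s['wrist_torque']);cap('top')
a=C['top']['image'];cv2.imwrite('pics/t5.png',a)
np.set_printoptions(precision=3,suppress=True)
for i in(1,2,3): print()
```

```text
27.8 [556.12395855  -6.82942237  25.34157346] [0.11499001 1.24479742 0.17743234] [ 0.2555098  -0.03891378  0.02686189]
27.85 [556.08781277  -6.83366156  25.30456741] [-0.1815143   1.6429398   0.18925305] [0.21542286 0.00059999 0.00265865]
27.9 [556.10372891  -6.84111653  25.31755355] [-0.0580944   1.03746782  0.19848178] [0.19438228 0.01610461 0.05321774]
```

```bash
cat >> h.py <<'E'
def dotshift(f0,f1):
    "shift of visible dots along lane, mm (z=40)"
    cap('top')
    im0,im1=[cv2.imread('pics/'+f).astype(np.float32) for f in(f0,f1)]
    x0,y0,x1,y1=290,195,325,230
    u=np.array([-.242,-.970])
    b=lambda im: np.clip(im[...,2]-im[...,0]-15,0,255)
    out=[]
    for im in(im0,im1):
        m=b(im); m[:185]=0;m[235:]=0;m[:,:283]=0;m[:,330:]=0
        n,lab,st,ce=cv2.connectedComponentsWithStats((m>25).astype(np.uint8))
        out.append([( (atz('top',((m*(lab==k)*np.arange(560)).sum()/(m*(lab==k)).sum(),(m*(lab==k)*np.arange(420)[:,None]).sum()/(m*(lab==k)).sum()),40)[:2]-np.array([542.8,-57.8]))@u for k in range(1,n) if st[k,4]>3])
    return [np.round(sorted(o),1) for o in out]
E
python3 -c "
from h import *
for o in dotshift('t4.png','t5.png'): print(o)"
```

```text
Traceback (most recent call last):
  File "h.py", line 56
    out.append([( (atz('top',((m*(lab==k)*np.arange(560)).sum()/(m*(lab==k)).sum(),(m*(lab==k)*np.arange(420)[:,None]).sum()/(m*(lab==k)).sum()),40)[:2]-np.array([542.8,-57.8]))@u for k in range(1,n) if st[k,4]>3])
                                                                                                                                                                                                                    ^
SyntaxError: closing parenthesis ']' does not match opening parenthesis '('
```

```bash
sed -i 's/out.append(\[( (atz/out.append([(atz/' h.py; python3 -c "
from h import *
for o in dotshift('t4.png','t5.png'): print(o)"
```

```text
[ 2.2 34.3]
[40.1]
```

Emit:
play_rows --targets '[{"offset": [-0.0002, -0.0008, 0], "turn": 0}, {"offset": [-0.0004, -0.0016, 0], "turn": 0}, {"offset": [-0.0006, -0.0024, 0], "turn": 0}, {"offset": [-0.0008, -0.0032, 0], "turn": 0}, {"offset": [-0.001, -0.004, 0], "turn": 0}, {"offset": [-0.0012, -0.0048, 0], "turn": 0}, {"offset": [-0.0014, -0.0056, 0], "turn": 0}, {"offset": [-0.0016, -0.0064, 0], "turn": 0}, {"offset": [-0.0018, -0.0072, 0], "turn": 0}, {"offset": [-0.002, -0.008, 0], "turn": 0}]'

```text
t: 29.0
tcp_pos: [554.2, -14.8, 25.3]
orientation: [2.475, 1.935, 0.0]
ft_force: [0.5, 3.1, -0.4]
gripper_width: 7.9
gripper_force: 1.8
```

Run:
```python
from h import *
for i in range(2):
    s=bot.sense();print(s['t'],s['tcp_pos'],s['ft_force'],s['wrist_torque'],s['gripper_width']);cap('top','t6.png')
print(dotshift('t5.png','t6.png'))
```

```text
29.0 [554.16149979 -14.76533675  25.33831506] [ 0.45745377  3.0727781  -0.35806212] [ 0.50547774 -0.15021953  0.0254174 ] 7.947555051432096
29.05 [554.1483955  -14.87742385  25.33324754] [ 0.86910539  3.0081275  -0.33108735] [ 0.39508337 -0.09005378  0.00405219] 7.8837659978873695
[array([40.1]), array([48.8])]
```

Emit:
play_rows --targets '[{"offset": [-2e-05, -8e-05, 0], "turn": 0}, {"offset": [-4e-05, -0.00015, 0], "turn": 0}, {"offset": [-6e-05, -0.00023, 0], "turn": 0}, {"offset": [-8e-05, -0.0003, 0], "turn": 0}, {"offset": [-0.0001, -0.00038, 0], "turn": 0}, {"offset": [-0.00011, -0.00045, 0], "turn": 0}, {"offset": [-0.00013, -0.00053, 0], "turn": 0}, {"offset": [-0.00015, -0.0006, 0], "turn": 0}, {"offset": [-0.00017, -0.00068, 0], "turn": 0}, {"offset": [-0.00017, -0.0007, 0], "turn": 0}]'

```text
t: 30.15
tcp_pos: [554.0, -15.4, 25.3]
orientation: [-2.475, -1.935, 0.0]
ft_force: [1.3, 4.4, 0.7]
gripper_width: 8.0
gripper_force: 1.8
```

Emit:
play_rows --targets '[{"offset": [-2e-05, -8e-05, 0], "turn": 0}, {"offset": [-4e-05, -0.00015, 0], "turn": 0}, {"offset": [-6e-05, -0.00023, 0], "turn": 0}, {"offset": [-8e-05, -0.0003, 0], "turn": 0}, {"offset": [-0.0001, -0.00038, 0], "turn": 0}, {"offset": [-0.00011, -0.00045, 0], "turn": 0}, {"offset": [-0.00013, -0.00053, 0], "turn": 0}, {"offset": [-0.00015, -0.0006, 0], "turn": 0}, {"offset": [-0.00017, -0.00068, 0], "turn": 0}, {"offset": [-0.00017, -0.0007, 0], "turn": 0}]'

```text
t: 31.15
tcp_pos: [553.8, -16.1, 25.3]
orientation: [-2.475, -1.935, -0.0]
ft_force: [0.9, 4.2, 0.8]
gripper_width: 7.8
gripper_force: 1.8
```

Emit:
play_rows --targets '[{"offset": [-2e-05, -8e-05, 0], "turn": 0}, {"offset": [-4e-05, -0.00015, 0], "turn": 0}, {"offset": [-6e-05, -0.00023, 0], "turn": 0}, {"offset": [-8e-05, -0.0003, 0], "turn": 0}, {"offset": [-0.0001, -0.00038, 0], "turn": 0}, {"offset": [-0.00011, -0.00045, 0], "turn": 0}, {"offset": [-0.00013, -0.00053, 0], "turn": 0}, {"offset": [-0.00015, -0.0006, 0], "turn": 0}, {"offset": [-0.00017, -0.00068, 0], "turn": 0}, {"offset": [-0.00017, -0.0007, 0], "turn": 0}]'

```text
t: 32.15
tcp_pos: [553.6, -16.8, 25.3]
orientation: [-2.475, -1.935, 0.0]
ft_force: [1.2, 3.8, 1.6]
gripper_width: 7.7
gripper_force: 1.8
```

Emit:
play_rows --targets '[{"offset": [-2e-05, -8e-05, 0], "turn": 0}, {"offset": [-4e-05, -0.00015, 0], "turn": 0}, {"offset": [-6e-05, -0.00023, 0], "turn": 0}, {"offset": [-8e-05, -0.0003, 0], "turn": 0}, {"offset": [-0.0001, -0.00038, 0], "turn": 0}, {"offset": [-0.00011, -0.00045, 0], "turn": 0}, {"offset": [-0.00013, -0.00053, 0], "turn": 0}, {"offset": [-0.00015, -0.0006, 0], "turn": 0}, {"offset": [-0.00017, -0.00068, 0], "turn": 0}, {"offset": [-0.00017, -0.0007, 0], "turn": 0}]'

```text
t: 33.15
tcp_pos: [553.5, -17.5, 25.3]
orientation: [-2.475, -1.935, 0.0]
ft_force: [1.2, 3.2, 0.4]
gripper_width: 8.1
gripper_force: 1.8
```

Emit:
play_rows --targets '[{"offset": [-2e-05, -8e-05, 0], "turn": 0}, {"offset": [-4e-05, -0.00015, 0], "turn": 0}, {"offset": [-6e-05, -0.00023, 0], "turn": 0}, {"offset": [-8e-05, -0.0003, 0], "turn": 0}, {"offset": [-0.0001, -0.00038, 0], "turn": 0}, {"offset": [-0.00011, -0.00045, 0], "turn": 0}, {"offset": [-0.00013, -0.00053, 0], "turn": 0}, {"offset": [-0.00015, -0.0006, 0], "turn": 0}, {"offset": [-0.00017, -0.00068, 0], "turn": 0}, {"offset": [-0.00017, -0.0007, 0], "turn": 0}]'

```text
t: 34.15
tcp_pos: [553.3, -18.2, 25.3]
orientation: [-2.475, -1.935, -0.0]
ft_force: [1.0, 3.7, 0.8]
gripper_width: 8.4
gripper_force: 1.8
```

Emit:
play_rows --targets '[{"offset": [-2e-05, -8e-05, 0], "turn": 0}, {"offset": [-4e-05, -0.00015, 0], "turn": 0}, {"offset": [-6e-05, -0.00023, 0], "turn": 0}, {"offset": [-8e-05, -0.0003, 0], "turn": 0}, {"offset": [-0.0001, -0.00038, 0], "turn": 0}, {"offset": [-0.00011, -0.00045, 0], "turn": 0}, {"offset": [-0.00013, -0.00053, 0], "turn": 0}, {"offset": [-0.00015, -0.0006, 0], "turn": 0}, {"offset": [-0.00017, -0.00068, 0], "turn": 0}, {"offset": [-0.00017, -0.0007, 0], "turn": 0}]'

```text
t: 35.15
tcp_pos: [553.1, -18.9, 25.3]
orientation: [-2.475, -1.935, 0.0]
ft_force: [0.3, 4.3, 0.5]
gripper_width: 7.8
gripper_force: 1.8
```

Emit:
play_rows --targets '[{"offset": [-2e-05, -8e-05, 0], "turn": 0}, {"offset": [-4e-05, -0.00015, 0], "turn": 0}, {"offset": [-6e-05, -0.00023, 0], "turn": 0}, {"offset": [-8e-05, -0.0003, 0], "turn": 0}, {"offset": [-0.0001, -0.00038, 0], "turn": 0}, {"offset": [-0.00011, -0.00045, 0], "turn": 0}, {"offset": [-0.00013, -0.00053, 0], "turn": 0}, {"offset": [-0.00015, -0.0006, 0], "turn": 0}, {"offset": [-0.00017, -0.00068, 0], "turn": 0}, {"offset": [-0.00017, -0.0007, 0], "turn": 0}]'

```text
t: 36.15
tcp_pos: [553.0, -19.6, 25.3]
orientation: [-2.475, -1.935, 0.0]
ft_force: [1.5, 3.1, 0.7]
gripper_width: 8.0
gripper_force: 1.8
```

Emit:
play_rows --targets '[{"offset": [-2e-05, -8e-05, 0], "turn": 0}, {"offset": [-4e-05, -0.00015, 0], "turn": 0}, {"offset": [-6e-05, -0.00023, 0], "turn": 0}, {"offset": [-8e-05, -0.0003, 0], "turn": 0}, {"offset": [-0.0001, -0.00038, 0], "turn": 0}, {"offset": [-0.00011, -0.00045, 0], "turn": 0}, {"offset": [-0.00013, -0.00053, 0], "turn": 0}, {"offset": [-0.00015, -0.0006, 0], "turn": 0}, {"offset": [-0.00017, -0.00068, 0], "turn": 0}, {"offset": [-0.00018, -0.00073, 0], "turn": 0}]'

```text
t: 37.15
tcp_pos: [552.8, -20.4, 25.3]
orientation: [-2.475, -1.935, 0.0]
ft_force: [0.8, 3.3, 0.4]
gripper_width: 7.9
gripper_force: 1.8
```

Emit:
play_rows --targets '[{"offset": [-2e-05, -8e-05, 0], "turn": 0}, {"offset": [-4e-05, -0.00015, 0], "turn": 0}, {"offset": [-6e-05, -0.00023, 0], "turn": 0}, {"offset": [-8e-05, -0.0003, 0], "turn": 0}, {"offset": [-0.0001, -0.00038, 0], "turn": 0}, {"offset": [-0.00011, -0.00045, 0], "turn": 0}, {"offset": [-0.00013, -0.00053, 0], "turn": 0}, {"offset": [-0.00015, -0.0006, 0], "turn": 0}, {"offset": [-0.00017, -0.00068, 0], "turn": 0}, {"offset": [-0.00018, -0.00073, 0], "turn": 0}]'

```text
t: 38.15
tcp_pos: [552.6, -21.1, 25.3]
orientation: [2.474, 1.936, 0.0]
ft_force: [1.8, 3.5, 0.6]
gripper_width: 7.8
gripper_force: 1.8
```

Emit:
play_rows --targets '[{"offset": [-2e-05, -8e-05, 0], "turn": 0}, {"offset": [-4e-05, -0.00015, 0], "turn": 0}, {"offset": [-6e-05, -0.00023, 0], "turn": 0}, {"offset": [-8e-05, -0.0003, 0], "turn": 0}, {"offset": [-0.0001, -0.00038, 0], "turn": 0}, {"offset": [-0.00011, -0.00045, 0], "turn": 0}, {"offset": [-0.00013, -0.00053, 0], "turn": 0}, {"offset": [-0.00015, -0.0006, 0], "turn": 0}, {"offset": [-0.00017, -0.00068, 0], "turn": 0}, {"offset": [-0.00018, -0.00073, 0], "turn": 0}]'

```text
t: 39.15
tcp_pos: [552.4, -21.8, 25.3]
orientation: [-2.475, -1.936, 0.0]
ft_force: [0.9, 3.9, 0.5]
gripper_width: 8.2
gripper_force: 1.8
```

Emit:
play_rows --targets '[{"offset": [-2e-05, -8e-05, 0], "turn": 0}, {"offset": [-4e-05, -0.00015, 0], "turn": 0}, {"offset": [-6e-05, -0.00023, 0], "turn": 0}, {"offset": [-8e-05, -0.0003, 0], "turn": 0}, {"offset": [-0.0001, -0.00038, 0], "turn": 0}, {"offset": [-0.00011, -0.00045, 0], "turn": 0}, {"offset": [-0.00013, -0.00053, 0], "turn": 0}, {"offset": [-0.00015, -0.0006, 0], "turn": 0}, {"offset": [-0.00017, -0.00068, 0], "turn": 0}, {"offset": [-0.00018, -0.00073, 0], "turn": 0}]'

```text
t: 40.15
tcp_pos: [552.3, -22.5, 25.3]
orientation: [2.475, 1.935, -0.0]
ft_force: [-0.3, 4.0, 0.8]
gripper_width: 7.9
gripper_force: 1.8
```

Emit:
play_rows --targets '[{"offset": [-2e-05, -8e-05, 0], "turn": 0}, {"offset": [-4e-05, -0.00015, 0], "turn": 0}, {"offset": [-6e-05, -0.00023, 0], "turn": 0}, {"offset": [-8e-05, -0.0003, 0], "turn": 0}, {"offset": [-0.0001, -0.00038, 0], "turn": 0}, {"offset": [-0.00011, -0.00045, 0], "turn": 0}, {"offset": [-0.00013, -0.00053, 0], "turn": 0}, {"offset": [-0.00015, -0.0006, 0], "turn": 0}, {"offset": [-0.00017, -0.00068, 0], "turn": 0}, {"offset": [-0.00018, -0.00073, 0], "turn": 0}]'

```text
t: 41.15
tcp_pos: [552.1, -23.3, 25.3]
orientation: [-2.475, -1.935, -0.0]
ft_force: [0.4, 3.5, -0.2]
gripper_width: 8.1
gripper_force: 1.8
```

Emit:
play_rows --targets '[{"offset": [-2e-05, -8e-05, 0], "turn": 0}, {"offset": [-4e-05, -0.00015, 0], "turn": 0}, {"offset": [-6e-05, -0.00023, 0], "turn": 0}, {"offset": [-8e-05, -0.0003, 0], "turn": 0}, {"offset": [-0.0001, -0.00038, 0], "turn": 0}, {"offset": [-0.00011, -0.00045, 0], "turn": 0}, {"offset": [-0.00013, -0.00053, 0], "turn": 0}, {"offset": [-0.00015, -0.0006, 0], "turn": 0}, {"offset": [-0.00017, -0.00068, 0], "turn": 0}, {"offset": [-0.00018, -0.00073, 0], "turn": 0}]'

```text
t: 42.15
tcp_pos: [551.9, -24.0, 25.3]
orientation: [-2.475, -1.935, 0.0]
ft_force: [0.8, 3.9, 0.1]
gripper_width: 7.9
gripper_force: 2.0
```

Emit:
play_rows --targets '[{"offset": [-2e-05, -8e-05, 0], "turn": 0}, {"offset": [-4e-05, -0.00015, 0], "turn": 0}, {"offset": [-6e-05, -0.00023, 0], "turn": 0}, {"offset": [-8e-05, -0.0003, 0], "turn": 0}, {"offset": [-0.0001, -0.00038, 0], "turn": 0}, {"offset": [-0.00011, -0.00045, 0], "turn": 0}, {"offset": [-0.00013, -0.00053, 0], "turn": 0}, {"offset": [-0.00015, -0.0006, 0], "turn": 0}, {"offset": [-0.00017, -0.00068, 0], "turn": 0}, {"offset": [-0.00018, -0.00073, 0], "turn": 0}]'

```text
t: 43.15
tcp_pos: [551.9, -24.0, 25.3]
orientation: [-2.474, -1.935, -0.002]
ft_force: [2.4, 9.3, 0.6]
gripper_width: 8.5
gripper_force: 4.4
```

Firm contact: the tool stopped advancing and the force rose from about 4 N to 9.6 N. One small extra push will confirm it.

Emit:
play_rows --targets '[{"offset": [-1e-05, -5e-05, 0], "turn": 0}, {"offset": [-2e-05, -0.0001, 0], "turn": 0}, {"offset": [-4e-05, -0.00015, 0], "turn": 0}, {"offset": [-5e-05, -0.0002, 0], "turn": 0}, {"offset": [-6e-05, -0.00025, 0], "turn": 0}, {"offset": [-7e-05, -0.0003, 0], "turn": 0}, {"offset": [-7e-05, -0.0003, 0], "turn": 0}, {"offset": [-7e-05, -0.0003, 0], "turn": 0}, {"offset": [-7e-05, -0.0003, 0], "turn": 0}, {"offset": [-7e-05, -0.0003, 0], "turn": 0}]'

```text
t: 44.15
tcp_pos: [551.9, -24.1, 25.3]
orientation: [-2.474, -1.935, -0.002]
ft_force: [3.2, 10.6, 0.7]
gripper_width: 8.1
gripper_force: 5.2
```

Emit:
play_rows --targets '[{"offset": [0.0001, 0.0005, 0], "turn": 0}, {"offset": [0.0003, 0.001, 0], "turn": 0}, {"offset": [0.0005, 0.002, 0], "turn": 0}, {"offset": [0.001, 0.004, 0], "turn": 0}, {"offset": [0.002, 0.008, 0], "turn": 0}, {"offset": [0.004, 0.016, 0], "turn": 0}, {"offset": [0.007, 0.028, 0], "turn": 0}, {"offset": [0.01, 0.04, 0.005], "turn": 0}, {"offset": [0.013, 0.052, 0.02], "turn": 0}, {"offset": [0.015, 0.06, 0.04], "turn": 0}]'

```text
t: 45.15
tcp_pos: [566.5, 36.8, 65.5]
orientation: [-2.473, -1.936, 0.002]
ft_force: [0.4, 0.1, -0.0]
gripper_width: 8.0
gripper_force: 0.0
```

Emit:
play_rows --targets '[{"offset": [0, 0.01, 0.03], "turn": 0}, {"offset": [0, 0.03, 0.06], "turn": 0}, {"offset": [-0.02, 0.06, 0.08], "turn": 0}, {"offset": [-0.05, 0.09, 0.09], "turn": 0}, {"offset": [-0.08, 0.12, 0.1], "turn": 0}, {"offset": [-0.11, 0.15, 0.1], "turn": 0}, {"offset": [-0.14, 0.18, 0.1], "turn": 0}, {"offset": [-0.16, 0.2, 0.1], "turn": 0}, {"offset": [-0.17, 0.21, 0.1], "turn": 0}, {"offset": [-0.17, 0.21, 0.1], "turn": 0}]'

```text
t: 46.15
tcp_pos: [395.8, 246.2, 165.7]
orientation: [2.472, 1.939, 0.001]
ft_force: [0.4, 0.2, 0.1]
gripper_width: 7.7
gripper_force: 0.0
```

Run:
```python
from h import *
cap('side','s7.png');cap('top','t7.png')
a=C['side']['image'][160:260,220:320]; b=C['top']['image'][180:250,260:330]
cv2.imwrite('pics/c7.png',np.hstack([cv2.resize(x,(400,400),interpolation=cv2.INTER_CUBIC) for x in(a,b)]))
```

```text
(no output)
```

View pics/c7.png

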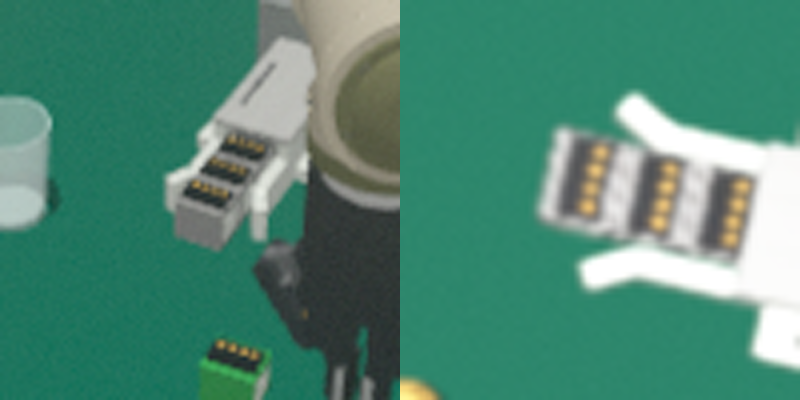

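The side view shows the last three modules touching in a straight line at (205,190), (228,167) and (245,145). In the top crop the dots at (593,180), (658,195) and (737,213) look unevenly spaced, so I'll check numerically for a gap.

Run:
```python
from h import *
np.set_printoptions(precision=1,suppress=True,linewidth=200)
u=np.array([-.242,-.970]);n=np.array([.970,-.242]);D=np.array([542.8,-57.8])
for cam in('top','side'):
    cap(cam)
    xs=np.arange(-30,68,1.5); ls=np.arange(-17,18,1.) 
    q=np.array([[proj(cam,[*(D+x*u+l*n),40]) for x in xs] for l in ls],np.float32)
    p=cv2.remap(C[cam]['image'],q[...,0],q[...,1],cv2.INTER_CUBIC).astype(float)
    print(cam);
    for x,a,b in zip(xs,p.mean((0,2)),np.clip(p[...,2]-p[...,0],0,255).mean(0)): print(x,int(a),int(b),end=' | ')
    print()
L=D-u*(12-8)
c=D+u*(-6.5)
o=fit((c[0],c[1],-1.815),BOX,[box(-24,12,-22,22,0,40)],('top',))[0]; print(o,(o[1][:2]-D)@u,(o[1][:2]-D)@n)
```

```text
top
-30.0 103 0 | -28.5 122 0 | -27.0 153 0 | -25.5 186 0 | -24.0 209 0 | -22.5 211 1 | -21.0 193 1 | -19.5 159 0 | -18.0 123 0 | -16.5 101 0 | -15.0 91 0 | -13.5 91 0 | -12.0 97 6 | -10.5 110 23 | -9.0 130 47 | -7.5 148 68 | -6.0 155 77 | -4.5 147 66 | -3.0 135 40 | -1.5 138 15 | 0.0 162 3 | 1.5 192 1 | 3.0 211 2 | 4.5 217 2 | 6.0 217 2 | 7.5 217 2 | 9.0 215 2 | 10.5 199 2 | 12.0 169 1 | 13.5 132 0 | 15.0 104 0 | 16.5 91 0 | 18.0 88 0 | 19.5 94 3 | 21.0 107 19 | 22.5 127 44 | 24.0 148 68 | 25.5 158 80 | 27.0 154 75 | 28.5 143 52 | 30.0 143 24 | 31.5 162 6 | 33.0 191 2 | 34.5 212 2 | 36.0 218 2 | 37.5 218 2 | 39.0 218 2 | 40.5 215 3 | 42.0 201 2 | 43.5 172 1 | 45.0 135 0 | 46.5 106 0 | 48.0 92 0 | 49.5 87 0 | 51.0 89 0 | 52.5 97 11 | 54.0 114 32 | 55.5 135 57 | 57.0 151 74 | 58.5 153 76 | 60.0 143 57 | 61.5 141 29 | 63.0 166 9 | 64.5 207 2 | 66.0 237 1 | 67.5 249 1 | 
side
-30.0 133 1 | -28.5 143 2 | -27.0 148 2 | -25.5 147 2 | -24.0 138 2 | -22.5 123 2 | -21.0 102 0 | -19.5 79 0 | -18.0 60 0 | -16.5 50 0 | -15.0 49 0 | -13.5 51 0 | -12.0 53 0 | -10.5 57 1 | -9.0 65 8 | -7.5 78 24 | -6.0 89 39 | -4.5 96 49 | -3.0 98 49 | -1.5 101 42 | 0.0 109 30 | 1.5 120 17 | 3.0 133 7 | 4.5 141 2 | 6.0 143 1 | 7.5 138 1 | 9.0 125 1 | 10.5 105 0 | 12.0 83 0 | 13.5 64 0 | 15.0 54 0 | 16.5 52 0 | 18.0 53 0 | 19.5 55 0 | 21.0 58 0 | 22.5 64 5 | 24.0 72 16 | 25.5 80 28 | 27.0 86 37 | 28.5 90 40 | 30.0 94 36 | 31.5 99 27 | 33.0 110 17 | 34.5 121 9 | 36.0 131 3 | 37.5 136 1 | 39.0 135 1 | 40.5 127 1 | 42.0 113 1 | 43.5 95 0 | 45.0 77 0 | 46.5 63 0 | 48.0 55 0 | 49.5 52 0 | 51.0 53 0 | 52.5 56 0 | 54.0 61 3 | 55.5 69 15 | 57.0 79 27 | 58.5 87 37 | 60.0 93 41 | 61.5 95 38 | 63.0 96 32 | 64.5 97 23 | 66.0 96 14 | 67.5 96 6 | 
(('top',), array([545.2, -48.5,  -1.8]), np.float64(16.125)) -9.561026242756961 0.091968375765215
```

The dot spacing measures 32 mm throughout and there are no gaps. The back face is at x ≈ -25.6 mm, within the expected range.

```bash
python3 -c "
from workcell import bot
print(bot.close_job())"
```

```text
the job is handed in; nothing more can be done
None
```

The four modules are closed up in one straight row in the dock, with the first against the hidden stop at about dock x = 102 mm. I felt the stop with about 7 N beyond the sliding force, then backed the arm clear and handed the job in after about 46 s.

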